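# Reset the lamp-hour counter after a lamp change

### The arm

A 7-joint arm with a two-finger parallel gripper is mounted at the origin on the work surface. World frame = base frame: x ahead of the robot, y to its left, z up, the work surface at z = 0. Lengths are in m, angles in rad, forces in N, time in s.
With the tool pointing down it reaches from about 0.4 to 0.85 m from the base axis. Payload 10.4 kg.
Tool frame: the origin (TCP) lies at the very end of the fingers, on their centre line; the grasp point (between the pads) lies 19 mm behind it; z points along the fingers, y is the line along which they close (so a half turn about z gives the same grasp; the last joint's range is limited). The gripper opens to 87 mm and grips with 3 to 60 N. Pads are 19 mm wide; open, the fingers measure 117 mm over their backs; the gripper's body (75 mm by 190 mm) begins 51 mm behind the grasp point.
Start: joints at [1.085, 0.332, -0.065, 1.46, 0.022, 1.35, -0.088], TCP at [0.279, -0.559, 0.223] pointing down, gripper open.
Joint ranges: [-2.6, 2.6], [-0.5, 2.12], [-1.47, 1.34], [0.16, 2.42], [-1.27, 4.41], [0.06, 2.06], [-2.6, 2.6]. Speed limits (rad/s): [2.22, 2.22, 2.79, 2.79, 3.14, 3.14, 3.14].

### API

Orientations are given as a unit quaternion [x, y, z, w].
In Python, from bench import status, camera, order gives the robot as it stands.
- The arm moves only by the tool jog_arm, never from a script. Its argument "plan" is a list of rows, each a list of 7 numbers: the turn, a rotation vector about the tool's x, y, z in rad, then the shift along the tool's x, y, z in mm, then the opening, from -1 (shut) to 1 (fully open). A call has 1 to 12 rows; each row is the pose to reach, as a shift and turn from the pose commanded when the call began, along the tool's axes at that moment; what a row does not reach only later rows make up. A row lasts 1/10 s, in which the tool goes at most 50 mm and 8.59 degrees, less where a joint would pass 70% of its speed; a pose out of reach is approached as far as the arm can. A call with a gripper value outside its range is refused whole. The fingers move at their own pace and stop on an object; "squeeze" is the grip in N (left out, the last holds). Time passes only in rows, so rows that repeat a pose let the fingers close. It gives the time, the measured TCP pose, the force, the opening and the grip force at its end, in the units of the state.
- status.read_state(): the state, without advancing time (a new reading comes with each control period).
- camera(name): name is "side" or "top"; returns a dict with "image" (384x512x3 uint8, red, green, blue), "z_map" (384x512 float32, m along the optical axis (not along the pixel's ray), 0 where there is no reading), "fx", "fy", "cx", "cy" (pixels), "world_from_camera" (4x4, takes a point from camera to world coordinates). Camera axes: x right, y down, z forward; pixel columns grow to the right and rows downward; lengths in m; the calibration is good to about 2 mm. A picture is of the moment at which its call begins.
- order.close_job(): hands the job in; it is judged then, once.
The state is a dict: "time": time; "joint_positions": joint angles; "joint_vel": joint speeds; "joint_torque": joint torques, N m; "ee_pos": TCP position; "eef_rot": TCP orientation; "ft_force": force on the tool from outside, world axes, zero at the start; "torque": the same for the moment, N m; "width": finger opening in m; "grip_force": force on a finger pad.
Only numpy, scipy, OpenCV 4.12 (cv2) and the standard library are available. Lean on these libraries where they do the work, as an engineer would, in place of code of your own. Each camera call takes 0.05 s, during which the arm holds its last target. There are 200 camera calls.

### The job

The microscope lamp has just been changed, so reset the hour counter of its power supply: lever open the grey service flap in the supply's top with the orange flat-bladed screwdriver, then hold the red button underneath fully down for two seconds and let it come up again. Finish with the flap shut and the screwdriver laid (not dropped) back on the blue mat, and leave everything else where it stands.

Things in the scene. Friction and masses are not known exactly. Their poses are not given: they have to be found in the camera images.
- supply: Lamp power supply, a cream steel box 280 (x) x 200 (y) x 95 (z) mm, black panel on its front, fixed to the bench. Origin: centre of its underside; +z up; its front face looks along its -x, towards the robot. The service flap lies in its top, at the front edge, 35 mm to the -y side of the middle. Its top is clear for 100 mm behind the flap's hinge; farther back stands the slide box.
- flap (a joint): Angle of the service flap in rad: 0 shut (flush with the top of the supply), growing as its front edge rises, stop at 2.0 (leaning back past upright). A stiff hinge: it stays where it is left and needs about 1 N at the front edge to move. Grey plate 68 (x) x 74 (y) x 4 mm, orange strip along its front edge; the other edges are flush in the top, so only a blade put in at the front lifts it.
- flap_hinge (a point): Middle of the flap's hinge line, at the height of the supply's top (95 mm), 67 mm behind the front face. The frame turns with the flap; the hinge line is its y axis, parallel to the supply's y.
- flap_lip (a point): Middle of the flap's front edge, on its upper side: 68 mm from the hinge. It rises and swings back with the flap.
- slot (a point): Middle of the slot in the supply's front face under the flap's front edge, where the blade goes in: 44 mm wide (y), 8 mm high (83 to 91 mm above the bench), open to the well behind; the front wall is 4 mm thick. Axes as the supply; the blade goes in along +x and can go in 25 mm before it meets the button.
- reset_button (a joint): Travel of the red push button in m: 0 out, 0.006 fully down. Spring: 1.5 N to start, 5 N fully down; it comes up by itself.
- reset_button_top (a point): Centre of the top of the red button cap (18 mm diameter), 82 mm above the bench when out, 9 mm below the shut flap's underside (the supply's top is at 95 mm), in the middle of a well 64 (x) x 78 (y) mm. Round it is a metal collar 34 mm across, 10 mm lower than the cap's top. The hinge line is 32 mm behind it.
- driver: Flat-bladed screwdriver with an orange handle, 183 mm long, 90 g, lying loose on the mat. Handle 95 (x) x 26 (y) x 20 (z) mm with flat sides. Origin: middle of the handle's underside; +x towards the blade; +z up as it lies; the shaft (6 mm) and blade run along x, 10 mm above the origin. The blade is 28 mm long, 10 mm wide and 2 mm thick and lies flat (level).
- driver_tip (a point): Middle of the blade's end: 135 mm ahead of the driver's origin and 10 mm above it.
- mat: Blue mat 260 (x) x 240 (y) x 3 mm, fixed to the bench to the robot's right. Origin: centre of its underside.
- cross_driver: Cross-head screwdriver with a green handle, same size, beside the other on the mat; it changes places with it. Not needed. Origin: middle of the handle's underside.
- slide_box: Blue slide box 80 x 100 x 33 mm standing on the rear of the supply's top. Bystander.
- flask: Clear culture flask with an orange cap, 150 x 82 x 35 mm, lying on the bench. Bystander.
- oil_bottle: Amber oil bottle, 32 mm diameter, 65 mm tall. Bystander.
- lamp_carton: Cardboard lamp carton with a blue band, 85 x 85 x 100 mm. Bystander.
- lens_tissue: White packet of lens tissue, 100 x 75 x 13 mm. Bystander.
- tube_rack: White rack with four capped tubes, 90 x 200 x 114 mm. Bystander.
- spray_bottle: White spray bottle with a blue head, 70 mm diameter, 190 mm tall. Bystander.
Mind the look-alikes: they are no part of the job. Several things look just like the driver: the one meant starts farthest to the robot's left.

How it is judged:
On the way, in this order (a step that is already met when the one before it is completed fails the run):
1. the screwdriver has raised the flap: it bears on the flap while the flap stands open by more than 0.3 rad (value of joint flap above 0.3 rad and contact force between driver and flap above 0.1 N), for 0.05 s.
2. the red button is held fully down (5.2 of its 6 mm or more) for at least 1.5 s (value of joint reset_button above 0.0052 m), for 1.5 s.
At the end, for the whole second after the job is handed in: The button is out again (within 1.2 mm), the flap is shut (within 0.07 rad, 5 mm at its front edge), and the orange screwdriver lies at rest on the blue mat with the middle of its handle within the mat's outline (value of joint reset_button below 0.0012 m and value of joint flap below 0.07 rad and x of driver in the frame of mat between -0.13 and 0.13 m and y of driver in the frame of mat between -0.12 and 0.12 m and z of driver in the frame of mat below 0.02 m and linear speed of driver below 0.02 m/s); the robot touches nothing.
It fails at once if any bystander (the green screwdriver, slide box, flask, oil bottle, carton, tissue packet, tube rack, spray bottle) is moved more than 30 mm (distance of any of cross_driver, flask, slide_box, oil_bottle, lamp_carton, lens_tissue, tube_rack, spray_bottle from where it was at the start of the episode above 0.03 m).
It fails at once if the screwdriver is dropped or thrown: it moves faster than 0.7 m/s out of the fingers (a fall of 25 mm) (linear speed of driver above 0.7 m/s and contact force between the fingers and driver below 0.05 N).
It also fails if it takes over 61 s, if anything falls off the work surface, if the arm or the gripper's body presses on something with over 40 N, if the wrist force passes 120 N, or if a joint passes its speed limit or range.

## Working session

There is one attempt and no reset: what is moved stays moved. The work goes in short steps, Python scripts to look and compute and a tool call to move; the robot and the scene stay as the last step left them, time stands still between calls to the robot, and variables do not carry over. Pictures are saved under pics/ and viewed, at most 10 in all, crops included, and the job is handed in when it is done.

Besides the shell and the picture viewer there is one more tool, called after ">>>" as name(argument=value, ...) on one line, values as JSON. jog_arm: Moves the arm, as the interface text tells. Its arguments: {"type":"object","properties":{"plan":{"type":"array"},"squeeze":{"type":"number"}},"required":["plan"]}

```bash
mkdir -p pics; ls; cat > h.py <<'E'
import numpy as np,cv2
from bench import status,camera,order
def cam(n,f=None):
    c=camera(n)
    if f: cv2.imwrite('pics/'+f,c['image'][:,:,::-1])
    return c
def pts(c):
    z=c['z_map'];v,u=np.mgrid[:z.shape[0],:z.shape[1]]
    P=np.stack([(u-c['cx'])/c['fx']*z,(v-c['cy'])/c['fy']*z,z],-1)
    T=c['world_from_camera'];return P@T[:3,:3].T+T[:3,3]
def ray(c,u,v,h):
    T=c['world_from_camera'];d=T[:3,:3]@np.array([(u-c['cx'])/c['fx'],(v-c['cy'])/c['fy'],1]);o=T[:3,3]
    return o+d*(h-o[2])/d[2]
E
python3 - <<'E'
from h import *
a=cam('top','t0.png');b=cam('side','s0.png')
print(a['world_from_camera'].round(3),a['fx'],b['world_from_camera'].round(3),b['fx'])
s=status.read_state();print({k:np.round(v,3) for k,v in s.items()})
E
```

```text
pics
[[-0.029 -0.995  0.097  0.365]
 [-0.999  0.028 -0.018 -0.049]
 [ 0.016 -0.097 -0.995  1.929]
 [ 0.     0.     0.     1.   ]] 467.6727075262086 [[ 0.999 -0.028  0.047  0.479]
 [-0.053 -0.705  0.708 -0.932]
 [ 0.013 -0.709 -0.705  0.959]
 [ 0.     0.     0.     1.   ]] 351.0623258968693
{'time': np.float64(0.1), 'joint_positions': array([ 1.085,  0.333, -0.065,  1.461,  0.022,  1.35 , -0.089]), 'joint_vel': array([ 0.   , -0.001, -0.001, -0.001, -0.002,  0.002, -0.   ]), 'joint_torque': array([ 1.0000e-03, -6.2454e+01,  2.4000e-02, -3.9072e+01, -6.1000e-02,
        3.7000e-02,  0.0000e+00]), 'ee_pos': array([ 0.279, -0.559,  0.222]), 'eef_rot': array([ 0.973,  0.229, -0.   , -0.001]), 'ft_force': array([-0.955,  0.138,  0.152]), 'torque': array([-0.035,  0.012, -0.   ]), 'grip_force': np.float64(0.0), 'width': np.float64(0.087)}
```

View pics/t0.png

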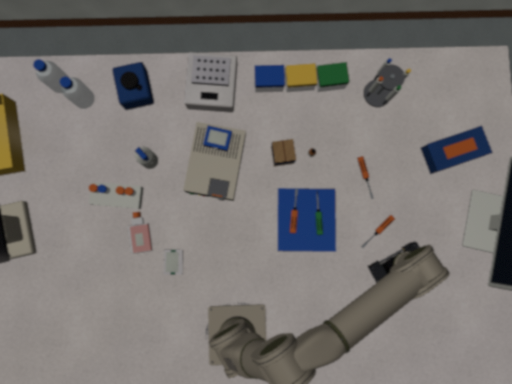

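View pics/s0.png

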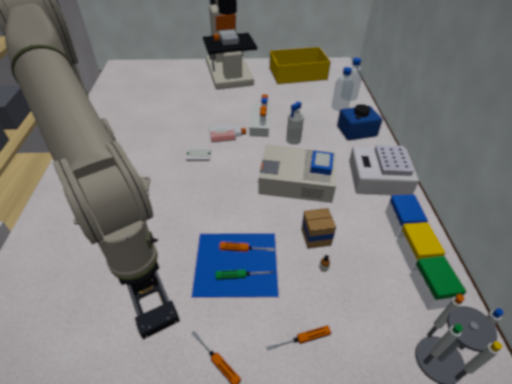

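The orange screwdrivers in the top view are at (294,212) on the mat, (363,168) and (385,225). The leftmost (+y is image left) is the one on the mat at (294,212); its green look-alike is at (319,220). The supply is at (215,162), with the grey flap at about (218,188). The lamp carton is at (284,152) and the oil bottle at (312,152).

```bash
python3 - <<'E'
from h import *
a=cam('top');b=cam('side')
im=a['image'];cv2.imwrite('pics/c0.png',np.hstack([cv2.resize(im[180:255,270:340,::-1],(420,450),interpolation=2),cv2.resize(im[120:205,180:250,::-1],(370,450),interpolation=2)]))
for n,c,roi,sroi in(('top',a,(270,340,180,255),(175,250,115,205)),('side',b,(190,285,230,300),(255,345,140,205))):
    hsv=cv2.cvtColor(c['image'],cv2.COLOR_RGB2HSV);P=pts(c)
    def blob(m,r,nm):
        k=np.zeros(m.shape,bool);k[r[2]:r[3],r[0]:r[1]]=1;m=(m&k).astype(np.uint8)
        cs,_=cv2.findContours(m,0,1)
        for q in cs:
            if cv2.contourArea(q)<8: continue
            mm=np.zeros_like(m);cv2.drawContours(mm,[q],-1,1,-1);mm=(mm>0)&(m>0)
            (cu,cv),wh,an=cv2.minAreaRect(q);p=P[mm&(c['z_map']>0)]
            print(n,nm,np.round([cu,cv,*wh,an],1),'med',np.median(p,0).round(4),'zrange',np.percentile(p[:,2],[5,95]).round(4),'n',mm.sum(),[ray(c,*x,np.median(p[:,2])).round(3)[:2].tolist() for x in cv2.boxPoints(cv2.minAreaRect(q))])
    H,S,V=cv2.split(hsv)
    blob((H<18)&(S>150)&(V>90),roi,'orange');blob((H>45)&(H<85)&(S>120),roi,'green');blob((H>100)&(H<130)&(S>120),roi,'blue')
    blob((H<18)&(S>120)&(V>70),sroi,'strip')
    blob((H>100)&(H<130)&(S>120),sroi,'slidebox')
    k=np.zeros(H.shape,bool);k[sroi[2]:sroi[3],sroi[0]:sroi[1]]=1
    blob((P[...,2]>.085)&(P[...,2]<.105),sroi,'suptop')
    blob((P[...,2]>.085)&(P[...,2]<.105)&(V<140)&(S<90),sroi,'flap')
E
```

```text
top orange [293.5 220.5   4.1  21.2   4.4] med [ 0.4493 -0.2417  0.0226] zrange [0.017  0.0318] n 87 [[0.405, -0.229], [0.491, -0.239], [0.489, -0.256], [0.403, -0.246]]
top green [318.6 222.1  22.2   4.8  85.6] med [ 0.4361 -0.345   0.0228] zrange [0.0156 0.0299] n 107 [[0.483, -0.333], [0.484, -0.353], [0.393, -0.356], [0.392, -0.337]]
top blue [306.5 219.5  61.   55.   90. ] med [ 0.4504 -0.3003  0.0029] zrange [-0.0054  0.0112] n 2984 [[0.58, -0.189], [0.574, -0.418], [0.322, -0.406], [0.329, -0.18]]
top slidebox [217.3 137.9  23.8  19.2  14. ] med [0.7614 0.0515 0.1271] zrange [0.1204 0.1345] n 178 [[0.75, 0.109], [0.823, 0.09], [0.798, 0.0], [0.725, 0.02]]
top suptop [213.7 160.4  50.8  70.7  10.5] med [0.6708 0.0786 0.0945] zrange [0.0874 0.1017] n 2886 [[0.574, 0.199], [0.852, 0.143], [0.809, -0.055], [0.532, 0.003]]
top flap [213.8 160.4  50.7  70.7  10.5] med [0.6714 0.0788 0.0945] zrange [0.0873 0.1017] n 2852 [[0.574, 0.198], [0.852, 0.143], [0.809, -0.055], [0.532, 0.003]]
side orange [234.4 246.4  27.3   6.2   3.6] med [ 0.4528 -0.2475  0.0232] zrange [0.0189 0.0262] n 
[... 546 characters left out ...]
8], [0.828, 0.09], [0.795, -0.025]]
side suptop [298.1 166.   77.9  37.1   6. ] med [0.6716 0.048  0.096 ] zrange [0.0914 0.0993] n 2236 [[0.537, -0.015], [0.564, 0.201], [0.866, 0.138], [0.808, -0.067]]
side flap [296.6 183.   77.5   3.4   6.7] med [ 0.6774 -0.0271  0.0913] zrange [0.0858 0.0976] n 200 [[0.539, -0.009], [0.542, 0.009], [0.814, -0.049], [0.809, -0.066]]
side flap [269.5 166.7  18.4  14.2   6.3] med [0.5877 0.0565 0.096 ] zrange [0.0928 0.0986] n 250 [[0.547, 0.026], [0.558, 0.107], [0.627, 0.092], [0.614, 0.012]]
side flap [318.2 166.1  27.3  28.5   6.3] med [0.7409 0.0083 0.0966] zrange [0.0938 0.1006] n 279 [[0.702, -0.013], [0.738, 0.149], [0.842, 0.127], [0.797, -0.033]]
```

View pics/c0.png

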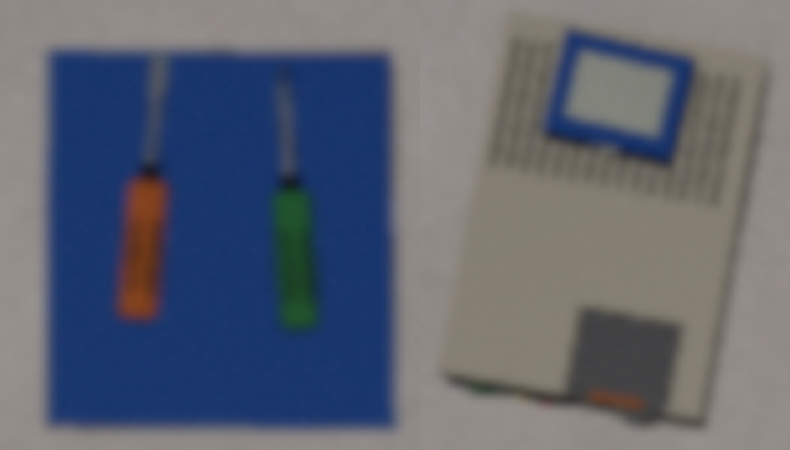

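The crop shows the orange-handled driver at the left of the mat, crop (145,245), with its blade pointing away from the robot. The flap is flush with its orange strip at crop (617,400). This confirms the choice, so I move above it next.

```bash
cat >> h.py <<'E'
from scipy.spatial.transform import Rotation as R
def to(p,yaw,pitch=0):
    "numbers for a move to world TCP p, tool x at yaw, blade raised by pitch"
    s=status.read_state();R0=R.from_quat(s['eef_rot'])
    T=R.from_euler('z',yaw)*R.from_euler('y',-pitch)*R.from_euler('x',np.pi)
    d=R0.inv().apply(np.array(p)-s['ee_pos'])*1e3;r=(R0.inv()*T).as_rotvec()
    print('t',round(float(s['time']),2),'turn',r.round(3),'shift',d.round(1),'rows',max(np.linalg.norm(d)/50,np.degrees(np.linalg.norm(r))/8.59).round(1))
E
python3 -c "
from h import *
to([.449,-.245,.1],-.116)"
```

```text
t 0.2 turn [-0.001  0.     0.579] shift [ 292.4 -205.   122.2] rows 7.5
```

>>> jog_arm(plan=[[0,0,0.579,292,-205,122,0.3],[0,0,0.579,292,-205,122,0.3],[0,0,0.579,292,-205,122,0.3],[0,0,0.579,292,-205,122,0.3],[0,0,0.579,292,-205,122,0.3],[0,0,0.579,292,-205,122,0.3],[0,0,0.579,292,-205,122,0.3],[0,0,0.579,292,-205,122,0.3],[0,0,0.579,292,-205,122,0.3],[0,0,0.579,292,-205,122,0.3],[0,0,0.579,292,-205,122,0.3]], squeeze=40)

```text
time: 1.3
ee_pos: [0.4484, -0.2468, 0.1008]
eef_rot: [0.998, -0.059, 0.0, 0.0]
ft_force: [-0.1, -0.9, 0.1]
width: 0.0566
grip_force: 0.0
```

```bash
python3 -c "
from h import *
cam('side','s1.png')
to([.449,-.245,.0055],-.116)"
```

```text
t 1.35 turn [ 0.001 -0.    -0.002] shift [ 0.3 -2.1 95.4] rows 1.9
```

View pics/s1.png

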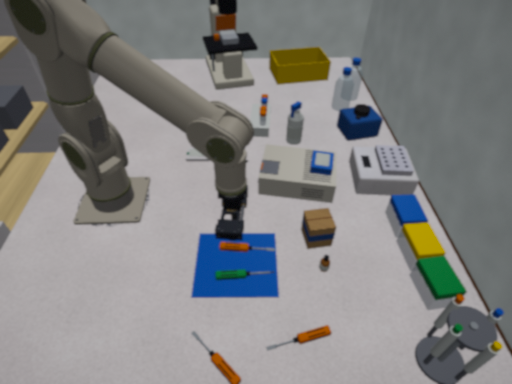

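The gripper is above the orange handle at (235,246), and the fingers at (230,228) straddle it. I go down, close and lift.

>>> jog_arm(plan=[[0,0,0,0,-1,40,0.3],[0,0,0,0,-1,75,0.3],[0,0,0,0,-1,88,0.3],[0,0,0,0,-1,95,0.3],[0,0,0,0,-1,95,-1],[0,0,0,0,-1,95,-1],[0,0,0,0,-1,95,-1],[0,0,0,0,-1,95,-1],[0,0,0,0,-1,95,-1],[0,0,0,0,-1,95,-1],[0,0,0,0,-1,95,-1],[0,0,0,0,-1,85,-1]], squeeze=45)

```text
time: 2.55
ee_pos: [0.4481, -0.2441, 0.015]
eef_rot: [0.998, -0.058, -0.001, -0.0]
ft_force: [0.5, -1.0, -0.9]
width: 0.0255
grip_force: 45.0
```

```bash
python3 -c "
from h import *
to([.395,.098,.14],-.202)"
```

```text
t 2.55 turn [-0.001  0.002  0.086] shift [ -92.6 -333.7 -124.6] rows 7.4
```

>>> jog_arm(plan=[[0,0,0,0,0,-50,-1],[0,0,0,0,0,-100,-1],[0,0.002,0.086,-93,-334,-125,-1],[0,0.002,0.086,-93,-334,-125,-1],[0,0.002,0.086,-93,-334,-125,-1],[0,0.002,0.086,-93,-334,-125,-1],[0,0.002,0.086,-93,-334,-125,-1],[0,0.002,0.086,-93,-334,-125,-1],[0,0.002,0.086,-93,-334,-125,-1],[0,0.002,0.086,-93,-334,-125,-1],[0,0.002,0.086,-93,-334,-125,-1],[0,0.002,0.086,-93,-334,-125,-1]])

```text
time: 3.75
ee_pos: [0.3953, 0.0971, 0.1406]
eef_rot: [0.995, -0.102, 0.001, 0.0]
ft_force: [0.2, -0.5, -0.3]
width: 0.0258
grip_force: 45.0
```

```bash
python3 -c "
from h import *
a=cam('top');b=cam('side')
ts=a['image'][135:235,180:260,::-1];ss=b['image'][130:220,205:345,::-1]
cv2.imwrite('pics/c1.png',np.vstack([cv2.resize(ss,(420,270),interpolation=2),cv2.resize(ts,(420,525),interpolation=2)][:1]+[cv2.resize(ts[20:80],(420,315),interpolation=2)]))
to([.395,.098,.14],-.202)"
```

```text
t 3.85 turn [ 0.    -0.002 -0.002] shift [-0.6 -1.   0.5] rows 0.0
```

View pics/c1.png

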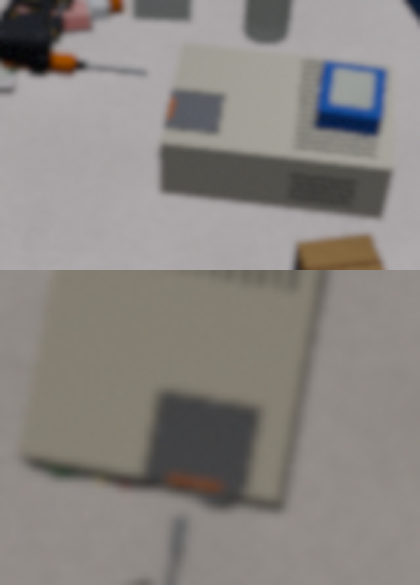

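Upper half (side view): the driver is held level in front of the supply, with its tip at side pixel (254,154). Lower half (top view): the tip is at (214.5,202) and the orange strip at (217.3,195.4). I'll triangulate the tip and refine the flap.

```bash
python3 - <<'E'
from h import *
a=cam('top');b=cam('side')
for c,uv in((a,(214.5,201.9)),(b,(254,154))):
    print('tip@.148',ray(c,*uv,.148).round(4))
# triangulate
def L(c,u,v):
    p=ray(c,u,v,0);o=c['world_from_camera'][:3,3];d=(o-p)/np.linalg.norm(o-p);return p,d
p,d=L(a,214.5,201.9);q,e=L(b,254,154)
A=np.eye(3)*2-np.outer(d,d)-np.outer(e,e);B=(np.eye(3)-np.outer(d,d))@p+(np.eye(3)-np.outer(e,e))@q
print('tri',np.linalg.solve(A,B))
# strip, red-ness and dark flap centroid
for c,r in((a,(195,235,170,203)),(b,(255,285,155,180))):
    I=c['image'].astype(float);k=np.zeros(I.shape[:2],bool);k[r[2]:r[3],r[0]:r[1]]=1
    w=np.clip(I[...,0]-I[...,1]-25,0,None)*k;v,u=np.mgrid[:384,:512]
    print('strip',ray(c,(w*u).sum()/w.sum(),(w*v).sum()/w.sum(),.095).round(4),w.sum())
    g=I.mean(2);P=pts(c);m=k&(g<100)&(abs(P[...,2]-.095)<.012)
    m=cv2.morphologyEx(m.astype(np.uint8),cv2.MORPH_OPEN,np.ones((3,3)))
    q=max(cv2.findContours(m,0,1)[0],key=cv2.contourArea);rr=cv2.minAreaRect(q)
    print('flap',ray(c,*rr[0],.095).round(4),[ray(c,*x,.095)[:2].round(4).tolist() for x in cv2.boxPoints(rr)])
    # driver pixels, depth
    m=(P[...,2]>.13)&(P[...,2]<.165)&(P[...,0]>.44)&(P[...,0]<.56)&(abs(P[...,1]-.075)<.03)
    print('drv',P[m][np.argsort(P[m][:,0])][-6:].round(3).tolist(),m.sum())
E
```

```text
tip@.148 [0.5213 0.0695 0.148 ]
tip@.148 [0.5285 0.0712 0.148 ]
tri [0.5248388  0.06956693 0.14896832]
strip [0.5524 0.0635 0.095 ] 91.0
flap [0.5825 0.0597 0.095 ] [[0.5555, 0.103], [0.6241, 0.0902], [0.6096, 0.0163], [0.5411, 0.0293]]
drv [[0.513, 0.075, 0.147], [0.517, 0.075, 0.155], [0.517, 0.072, 0.148], [0.52, 0.071, 0.155], [0.521, 0.075, 0.152], [0.521, 0.068, 0.146]] 37
strip [0.5574 0.0672 0.095 ] 79.0
flap [0.5865 0.0605 0.095 ] [[0.5603, 0.0935], [0.6176, 0.0913], [0.6118, 0.0286], [0.5565, 0.0308]]
drv [[0.517, 0.068, 0.151], [0.518, 0.076, 0.149], [0.521, 0.068, 0.151], [0.521, 0.077, 0.148], [0.525, 0.074, 0.146], [0.525, 0.075, 0.149]] 48
```

>>> jog_arm(plan=[[0,-0.002,0,0,0,40,-1],[0,-0.002,0,0,0,61.5,-1],[0,-0.002,0,0,0,61.5,-1],[0,-0.002,0,10,0,61.5,-1],[0,-0.002,0,20,0,61.5,-1],[0,-0.002,0,27,0,61.5,-1],[0,-0.002,0,32,0,61.5,-1],[0,-0.002,0,37,0,61.5,-1],[0,-0.002,0,37,0,61.5,-1]])

```text
time: 4.85
ee_pos: [0.4323, 0.0905, 0.0793]
eef_rot: [0.995, -0.101, 0.0, -0.0]
ft_force: [0.3, 0.4, -1.4]
width: 0.0257
grip_force: 45.0
```

```bash
python3 -c "
from h import *
a=cam('top');b=cam('side')
cv2.imwrite('pics/c2.png',np.hstack([cv2.resize(b['image'][140:200,220:300,::-1],(480,360),interpolation=2),cv2.resize(a['image'][170:220,190:240,::-1],(300,360),interpolation=2)]))
to([.395,.098,.079],-.202)"
```

```text
t 4.95 turn [-0.  0. -0.] shift [-37.3   0.2   0.1] rows 0.7
```

View pics/c2.png

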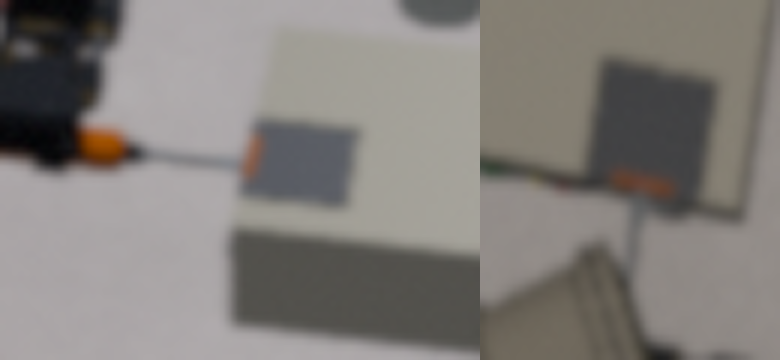

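The blade sits in the slot under the orange strip, side crop (248,160) and top crop (640,198), with no contact force. I push it a little deeper and swing the flap up.

>>> jog_arm(plan=[[0,0,0,5,0,0,-1],[0,0,0,5,0,-8,-1],[0,0,0,5.5,0,-14,-1],[0,0,0,6,0,-19,-1],[0,0,0,8,0,-26,-1],[0,0,0,11,0,-33,-1],[0,0,0,11,0,-33,-1]])

```text
time: 5.65
ee_pos: [0.4435, 0.0884, 0.1133]
eef_rot: [0.995, -0.101, 0.001, -0.0]
ft_force: [-0.4, 0.4, -1.1]
width: 0.0256
grip_force: 45.0
```

```bash
cat > fl.py <<'E'
from h import *
# flap angle from depth of both cameras: points above the top, near flap column
Sx=np.array([.980,-.2]);Sy=np.array([.2,.98]);lip=np.array([.551,.067])
for n in('side','top'):
    c=cam(n);P=pts(c);X=P[...,:2]-lip;u=X@Sx;v=X@Sy;z=P[...,2]
    m=(u>-5e-3)&(u<.1)&(abs(v)<.033)&(z>.085)&(z<.18)&(c['image'].mean(2)<115)
    x=u[m]-.067;h=z[m]-.095
    k=h>.012
    print(n,m.sum(),k.sum(),'ang',np.round(np.median(np.arctan2(h[k],-x[k])),2) if k.any() else None,'rmax',np.hypot(x,h).max().round(3) if m.any() else None)
E
python3 fl.py; python3 -c "
from h import *
print(status.read_state()['ft_force'],status.read_state()['width'])"
```

```text
side 182 129 ang 0.62 rmax 0.068
top 275 175 ang 0.59 rmax 0.077
[-0.77776257 -0.11900956 -0.57720766] 0.02562684048168067
```

>>> jog_arm(plan=[[0,0,0,4,0,-6.5,-1],[0,0,0,9.5,0,-12.5,-1],[0,0,0,15.5,0,-17.5,-1],[0,0,0,22,0,-21.5,-1],[0,0,0,29.5,0,-24.5,-1],[0,0,0,37,0,-26.5,-1],[0,0,0,45,0,-27,-1],[0,0,0,53,0,-26.5,-1],[0,0,0,56,0,-26.5,-1],[0,0,0,56,0,-26.5,-1],[0,0,0,20,0,-26.5,-1],[0,0,0,-20,0,-30,-1]])

```text
time: 6.95
ee_pos: [0.422, 0.0927, 0.1414]
eef_rot: [0.995, -0.101, -0.001, -0.0]
ft_force: [-1.3, 0.6, 1.5]
width: 0.0258
grip_force: 45.0
```

```bash
python3 fl.py; python3 -c "
from h import *
b=cam('side');a=cam('top')
cv2.imwrite('pics/c3.png',np.hstack([cv2.resize(b['image'][120:210,200:340,::-1],(490,315),interpolation=2),cv2.resize(a['image'][140:220,180:250,::-1],(275,315),interpolation=2)]))
c=a
to([.40,.05,.16],-.202);to([.44,-.245,.1],-.116);to([.44,-.245,.0065],-.116)
P=pts(a)
I=a['image'].astype(int);m=(I[...,0]-I[...,1]>70)&(I[...,2]<90);m[:165]=0;m[205:]=0;m[:,:195]=0;m[:,235:]=0
print('red',m.sum(),np.median(P[m],0) if m.any() else '')"
```

```text
side 55 45 ang 1.79 rmax 0.072
top 169 116 ang 1.75 rmax 0.073
t 7.15 turn [ 0.001 -0.002  0.   ] shift [-13.8  46.1 -17.5] rows 1.0
t 7.15 turn [ 0.001 -0.002 -0.086] shift [ 84.4 327.   42.9] rows 6.8
t 7.15 turn [ 0.001 -0.002 -0.086] shift [ 84.2 327.  136.4] rows 7.3
red 0
```

View pics/c3.png

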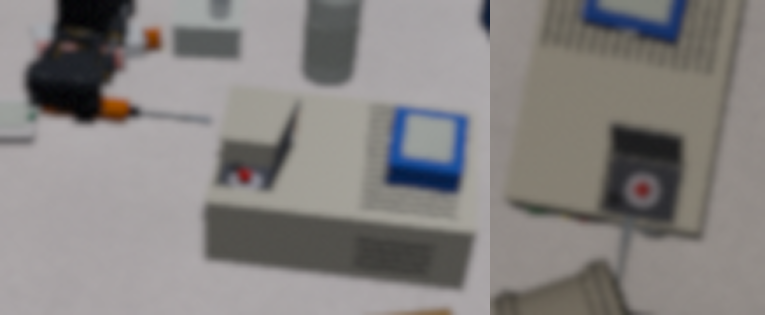

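The flap stands open at about 1.77 rad, and the red button shows at top crop (642,189) and side crop (244,175). Next I take the driver back to its place on the mat.

>>> jog_arm(plan=[[0,0,-0.086,84,327,0,-1],[0,0,-0.086,84,327,0,-1],[0,0,-0.086,84,327,0,-1],[0,0,-0.086,84,327,0,-1],[0,0,-0.086,84,327,0,-1],[0,0,-0.086,84,327,0,-1],[0,0,-0.086,84,327,0,-1],[0,0,-0.086,84,327,43,-1],[0,0,-0.086,84,327,85,-1],[0,0,-0.086,84,327,115,-1],[0,0,-0.086,84,327,115,-1]])

```text
time: 8.25
ee_pos: [0.437, -0.244, 0.023]
eef_rot: [0.998, -0.058, -0.003, -0.002]
ft_force: [0.3, -0.1, -0.7]
width: 0.0257
grip_force: 45.0
```

```bash
python3 -c "
from h import *
a=cam('top');b=cam('side')
print(ray(a,218.7,188,.082),ray(b,269.7,170,.082))
to([.44,-.245,.006],-.116)"
```

```text
[0.58198146 0.05609408 0.082     ] [0.58735396 0.0554002  0.082     ]
t 8.35 turn [-0.  0. -0.] shift [ 0.1 -0.2 21.4] rows 0.4
```

>>> jog_arm(plan=[[0,0,0,0,0,8,-1],[0,0,0,0,0,15,-1],[0,0,0,0,0,19,-1],[0,0,0,0,0,21.2,-1],[0,0,0,0,0,21.2,-1],[0,0,0,0,0,21.2,-0.2],[0,0,0,0,0,21.2,-0.2],[0,0,0,0,0,21.2,-0.2],[0,0,0,0,0,0,-0.2],[0,0,0,0,0,-40,-0.2],[0,0,0,0,0,-90,-0.2],[0,0,0,0,0,-140,-1]])

```text
time: 9.55
ee_pos: [0.439, -0.2445, 0.1688]
eef_rot: [0.998, -0.058, -0.0, -0.0]
ft_force: [1.0, -0.3, 0.4]
width: 0.0321
grip_force: 0.0
```

```bash
python3 - <<'E'
from h import *
a=cam('top');b=cam('side')
v,u=np.mgrid[:384,:512]
for c,r in((a,(200,232,170,203)),(b,(258,285,155,185))):
    I=c['image'].astype(float);k=np.zeros(I.shape[:2],bool);k[r[2]:r[3],r[0]:r[1]]=1
    w=np.clip(I[...,0]-np.maximum(I[...,1],I[...,2])-40,0,None)*k
    print(w.sum(),(w>0).sum(),ray(c,(w*u).sum()/w.sum(),(w*v).sum()/w.sum(),.082).round(4))
for c,r in((a,(275,310,180,255)),(b,(200,280,235,262))):
    hsv=cv2.cvtColor(c['image'],cv2.COLOR_RGB2HSV);H,S,V=cv2.split(hsv);m=(H<18)&(S>150)&(V>90)
    k=np.zeros(m.shape,bool);k[r[2]:r[3],r[0]:r[1]]=1;m&=k;p=pts(c)[m];print('drv',m.sum(),np.median(p,0).round(3))
to([.583,.058,.16],-.202)
E
```

```text
73.0 6 [0.5836 0.0576 0.082 ]
281.0 13 [0.5865 0.0587 0.082 ]
drv 0 [nan nan nan]
drv 166 [ 0.44  -0.249  0.023]
t 9.65 turn [ 0.004 -0.011  0.086] shift [ 103.8 -318.6   13.9] rows 6.7
  return _methods._mean(a, axis=axis, dtype=dtype,
  ret = um.true_divide(
```

>>> jog_arm(plan=[[0,0,0.086,104,-318,0,-1],[0,0,0.086,104,-318,0,-1],[0,0,0.086,104,-318,0,-1],[0,0,0.086,104,-318,0,-1],[0,0,0.086,104,-318,0,-1],[0,0,0.086,104,-318,0,-1],[0,0,0.086,104,-318,0,-1],[0,0,0.086,104,-318,20,-1],[0,0,0.086,104,-318,40,-1],[0,0,0.086,104,-318,40,-1]])

```text
time: 10.65
ee_pos: [0.5778, 0.0589, 0.1242]
eef_rot: [0.995, -0.101, -0.002, 0.0]
ft_force: [-0.2, 0.2, 1.2]
width: -0.0001
grip_force: 0.0
```

```bash
python3 -c "
from h import *
to([.584,.0585,.085],-.202);to([.584,.0585,.0755],-.202);s=status.read_state();print(s['ee_pos'],s['ft_force'],s['width'])
b=cam('side','s4.png')"
```

```text
t 10.65 turn [0.001 0.005 0.   ] shift [ 6.3 -0.9 39.1] rows 0.8
t 10.65 turn [0.001 0.005 0.   ] shift [ 6.4 -0.9 48.6] rows 1.0
[0.57783137 0.05891185 0.12415746] [-0.15118379  0.247033    1.20463575] -0.00013641570033695095
```

View pics/s4.png

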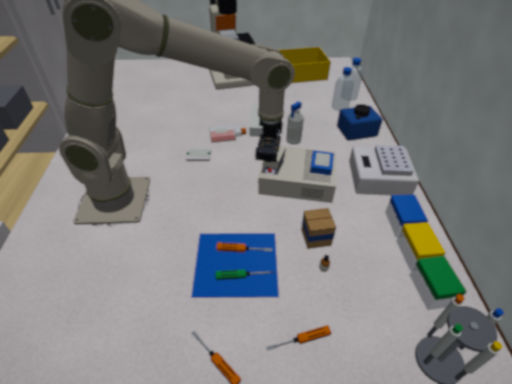

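The side view shows the driver back on the mat at (232,246). The shut fingers are over the open well at (268,155), with the flap behind them. I press now.

>>> jog_arm(plan=[[0,0.003,0,5,0,15,-1],[0,0.003,0,5,0,30,-1],[0,0.003,0,5,0,40,-1],[0,0.003,0,5,0,45,-1],[0,0.003,0,5,0,48.5,-1],[0,0.003,0,5,0,48.5,-1],[0,0.003,0,5,0,48.5,-1]])

```text
time: 11.4
ee_pos: [0.5847, 0.058, 0.0792]
eef_rot: [0.995, -0.101, 0.002, 0.0]
ft_force: [-2.5, -0.4, 3.4]
width: 0.0004
grip_force: 1.6
```

>>> jog_arm(plan=[[0,0,0,0,0,2,-1],[0,0,0,0,0,4,-1],[0,0,0,0,0,4,-1],[0,0,0,0,0,4,-1]])

```text
time: 11.8
ee_pos: [0.5851, 0.0581, 0.0763]
eef_rot: [0.995, -0.101, 0.002, 0.0]
ft_force: [-6.3, -1.7, 16.1]
width: 0.0007
grip_force: 8.1
```

>>> jog_arm(plan=[[0,0,0,0,0,0.5,-1],[0,0,0,0,0,0.5,-1],[0,0,0,0,0,0.5,-1],[0,0,0,0,0,0.5,-1],[0,0,0,0,0,0.5,-1],[0,0,0,0,0,0.5,-1],[0,0,0,0,0,0.5,-1],[0,0,0,0,0,0.5,-1],[0,0,0,0,0,0.5,-1],[0,0,0,0,0,0.5,-1],[0,0,0,0,0,0.5,-1],[0,0,0,0,0,0.5,-1]])

```text
time: 13.0
ee_pos: [0.5851, 0.0581, 0.0762]
eef_rot: [0.995, -0.101, 0.002, 0.0]
ft_force: [-8.5, -1.9, 19.7]
width: 0.0003
grip_force: 10.1
```

>>> jog_arm(plan=[[0,0,0,0,0,0,-1],[0,0,0,0,0,0,-1],[0,0,0,0,0,0,-1],[0,0,0,0,0,0,-1],[0,0,0,0,0,0,-1],[0,0,0,0,0,0,-1],[0,0,0,0,0,0,-1],[0,0,0,0,0,0,-1],[0,0,0,0,0,0,-1],[0,0,0,0,0,0,-1]])

```text
time: 14.0
ee_pos: [0.5851, 0.0581, 0.0762]
eef_rot: [0.995, -0.101, 0.002, 0.0]
ft_force: [-7.8, -1.1, 20.1]
width: 0.0006
grip_force: 10.1
```

The fingers bottomed at 5.8 mm and held there for over 2 s. Now I go up, over and behind the flap.

>>> jog_arm(plan=[[0,0,0,0,0,-10,-1],[0,0,0,0,0,-50,-1],[0,0,0,0,0,-95,-1],[0,0,0,0,0,-118,-1],[0,0,0,20,0,-118,-1],[0,0,0,60,0,-118,-1],[0,0,0,77,0,-118,-1],[0,0,0,77,0,-100,-1],[0,0,0,77,0,-65,-1],[0,0,0,77,0,-65,-1],[0,0,0,77,0,-65,-1]])

```text
time: 15.1
ee_pos: [0.6596, 0.0427, 0.1395]
eef_rot: [0.995, -0.101, 0.001, 0.0]
ft_force: [-0.9, 0.2, 0.7]
width: 0.0006
grip_force: 0.0
```

```bash
python3 -c "
from h import *
s=status.read_state();p=s['ee_pos'];d=p[:2]-np.array([.617,.054]);print(p,s['ft_force'],'rel hinge',(d@[.98,-.2]).round(4),(d@[.2,.98]).round(4),(p[2]-.095).round(4))
to(p,-.202)"; python3 fl.py
```

```text
[0.65955892 0.04265226 0.13954984] [-0.93705646  0.22941883  0.66903057] rel hinge 0.044 -0.0026 0.0445
t 15.1 turn [ 0.    -0.002 -0.   ] shift [0. 0. 0.] rows 0.0
side 32 25 ang 1.75 rmax 0.067
top 3 0 ang None rmax 0.069
```

>>> jog_arm(plan=[[0,0,0,-25,0,0,-1],[0,0,0,-35,0,0,-1],[0,0,0,-46,0,1,-1],[0,0,0,-59,0,6.5,-1],[0,0,0,-67,0,14,-1],[0,0,0,-74,0,23,-1],[0,0,0,-78,0,33,-1],[0,0,0,-79.5,0,42,-1],[0,0,0,-79.5,0,46,-1],[0,0,0,-79.5,0,47,-1],[0,0,0,-79.5,0,47,-1]])

```text
time: 16.3
ee_pos: [0.5819, 0.0586, 0.095]
eef_rot: [0.995, -0.101, 0.001, 0.001]
ft_force: [-18.2, -2.5, 36.3]
width: 0.0003
grip_force: 18.2
```

>>> jog_arm(plan=[[0,0,0,0,0,-8,-1],[0,0,0,0,0,-50,-1],[0,0,0,0,0,-100,-1],[0,0,0,-50,40,-120,-1],[0,0,0,-90,80,-120,-1],[0,0,0,-120,120,-120,-1],[0,0,0,-120,120,-120,-1]])

```text
time: 17.0
ee_pos: [0.4373, -0.0377, 0.2113]
eef_rot: [0.995, -0.103, 0.001, 0.001]
ft_force: [0.3, -0.7, -0.3]
width: 0.0007
grip_force: 0.0
```

```bash
python3 -c "
from h import *
b=cam('side','s5.png');s=status.read_state();print(s['ft_force'],s['ee_pos'])
P=pts(b)
X=P[...,:2]-np.array([.551,.067]);u=X@[.98,-.2];v=X@[.2,.98];z=P[...,2]
m=(u>.002)&(u<.06)&(abs(v)<.032)&(z>.06);print(m.sum(),np.percentile(z[m],[2,50,98]).round(4));k=m&(u<.02);print(np.median(z[k]))
cv2.imwrite('pics/c5.png',np.hstack([cv2.resize(b['image'][140:210,240:340,::-1],(400,280),interpolation=2),cv2.resize(b['image'][225:305,185:285,::-1],(350,280),interpolation=2)]))"
```

```text
[ 1.14037637 -2.35220281  0.46549866] [ 0.43624424 -0.039204    0.21136834]
179 [0.0927 0.0961 0.0993]
0.09617227078215146
```

View pics/c5.png

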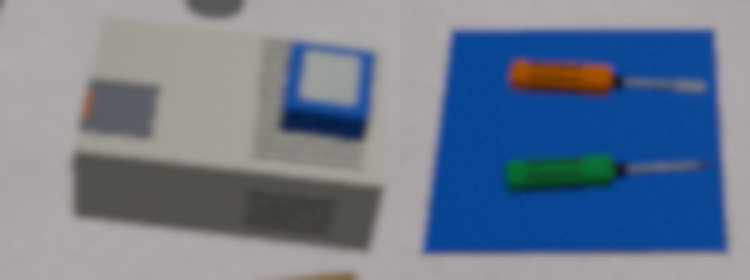

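The flap is shut and flush (crop (120,108), height 96 mm). The orange driver lies flat on the mat at crop (560,77), and the bystanders are where they were.

```bash
python3 -c "
from bench import order
print(order.close_job())"
```

```text
the job is handed in; nothing more can be done
None
```

I handed the job in at about 17 s. The flap was levered open with the orange driver, and the button was held at its stop for over 2 s and released. The last picture shows the flap shut flush and the driver lying on the mat. The hand-in returned no verdict.

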